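# Track the belt grinder and hold its tensioner open

### The job

I want to slip a new belt onto this grinder head, so first turn the tracking collar until its pointer stands at 5 on the dial. Then push the sprung tensioner arm back by its idler pulley until it has clearly passed its click, and finish there: keep holding it compressed, clear of its end stop, because it springs back if you let go. Leave the spanner, the tin and the sanding block where they lie.

Things in the scene. Friction and masses are not known exactly. Their poses are not given: they have to be found in the camera images.
- machine: belt grinder head lying flat, cover off, no belt: grey base plate 320 (x) x 360 (y) x 15 mm, fixed to the bench; position and heading vary. Origin: centre of its underside, z up. Offsets below are (x, y) mm in its frame. It also carries a rubber drum (radius 36, top at 68) at (-80, 130), a wheel (radius 24, top at 64) at (125, 145) and an upright plate 8 x 90 (top at 65) at (135, 50)
- collar (a joint): tracking collar's turn in rad, 0 to 2.1, growing clockwise seen from above: number n of the dial (0 to 6) is at 0.35 n, so 5 is at 1.75. A spring ball snaps it into each number (about 0.06 N m to turn past a notch)
- collar_grip (a point): on the collar's upright axis, 57 mm above the bench, at (-60, -125); x axis: along the pointer, z up. Dark knurled ring 40 mm wide, from 23 to 41 mm above the bench, with a grip bar on top to pinch across its thickness: 36 mm long along x, 12 mm thick, up to 69 mm above the bench. Steel pointer at the ring's foot; a white line on the bar's top runs from its middle to the pointer's end
- dial (a point): centre of the fixed round aluminium dial's top, under the collar, 23 mm above the bench; axes as the machine's. 92 mm wide, with black numerals 0 to 6 clockwise seen from above, 20 degrees apart round its -x side: 3 lies straight towards -x from the centre, 5 is 40 degrees clockwise of it (towards -x and +y)
- tensioner (a joint): arm's turn in rad about its upright pivot, clockwise from above: 0 at its rest stop, 0.95 at its end stop. A spring returns it to 0 (0.45 N m at rest, 1.2 at 0.85; 3 to 8 N at the pulley). From 0.36 to 0.54 a sprung pawl rides over a tooth (crest 0.45): about 3 N more at the pulley before the crest, 3 N less after it: the click. The pawl does not lock it: let go, it springs back
- idler (a point): centre of the idler pulley on the arm's free end, 62 mm above the bench, 150 mm from the pivot; x axis: outward along the arm, z up. Bare steel upright cylinder 32 mm wide, from 42 to 82 mm above the bench, bolt head 4 mm higher; it does not spin on the arm. Arm: aluminium bar 20 mm wide, from 29 to 41 mm above the bench; at rest it points 150 degrees anticlockwise of the machine's +x
- pivot (a point): on the arm's upright pivot axis, 62 mm above the bench, at (70, -80), fixed to the machine, axes as the machine's. A dark coil spring stands round it, top 61 mm above the bench
- end_stop (a point): top centre of the arm's end stop, a round steel post 12 mm wide at (77, 11), top 48 mm above the bench; the arm's bar meets it at 0.95 rad. A like post at (-16, -49) is the rest stop
- spanner: bystander: flat steel spanner 170 mm long along its x, 38 mm wide at its jaw, 8 mm thick; origin at the middle of its underside
- tin: bystander: upright bare metal tin 76 mm in diameter, 85 mm high; origin at the centre of its underside
- sanding_block: bystander: cork sanding block 110 x 60 x 35 mm; origin at the centre of its underside

How it is judged:
On the way, in this order (a step that is already met when the one before it is completed fails the run):
1. the tracking collar stands at 5 while the tensioner arm is still at rest (value of joint collar between 1.63 and 1.87 rad and value of joint tensioner below 0.2 rad), for 0.3 s.
2. the tensioner arm has been pushed past its click (value of joint tensioner above 0.57 rad), for 0.2 s.
At the end, for the whole second after the job is handed in: the collar stands at 5 (within 0.12 rad), and the robot's fingers hold the tensioner arm still (under 0.1 rad/s, pressing on it with more than 2 N) past its click and off its end stop (0.57 to 0.92 rad) (value of joint collar between 1.63 and 1.87 rad and value of joint tensioner between 0.57 and 0.92 rad and velocity of joint tensioner between -0.1 and 0.1 rad/s and contact force between the fingers and tensioner above 2 N); the arm keeps its last pose, push and grip.
It fails at once if the spanner is shifted by more than 20 mm (distance of spanner from where it was at the start of the episode above 0.02 m).
It fails at once if the tin is shifted by more than 20 mm (distance of tin from where it was at the start of the episode above 0.02 m).
It fails at once if the sanding block is shifted by more than 20 mm (distance of sanding_block from where it was at the start of the episode above 0.02 m).
It also fails if it takes over 56 s, if anything falls off the work surface, if the arm or the gripper's body presses on something with over 40 N, if the wrist force passes 120 N, or if a joint passes its speed limit or range.

### The arm

A 6-joint arm with a two-finger parallel gripper is mounted at the origin on the work surface. World frame = base frame: x ahead of the robot, y to its left, z up, the work surface at z = 0. Lengths are in m, angles in rad, forces in N, time in s.
With the tool pointing down it reaches from about 0.35 to 0.725 m from the base axis. Payload 4.3 kg.
Tool frame: the origin (TCP) lies midway between the tips of the shut fingers; the grasp point (between the pads) lies bot.tcp_to_grasp behind it (bot.tcp_to_grasp is the distance from the TCP to the grasp point, in m); z points along the fingers, y is the line along which they close (so a half turn about z gives the same grasp; the last joint's range is limited). The gripper opens to 85 mm and grips with 20 to 120 N. Pads are 22 mm wide; open, the fingers measure 114 mm over their backs; the gripper's body (76 mm by 85 mm) begins 54 mm behind the grasp point. The pads swing forward as they close: fully open they stand 13 mm farther back than shut.
Start: joints at [1.209, 0.377, 0.081, 1.274, 0, 1.46], TCP at [0.143, 0.557, 0.231] pointing down, gripper open.
Joint ranges: [-2.72, 2.72], [-0.84, 1.66], [-1.02, 1.22], [-1.77, 2.12], [-1.37, 1.28], [-3.14, 3.14]. Speed limits (rad/s): [2.57, 2.57, 3.14, 3.14, 3.14, 3.14].

### API

Orientations are given as a unit quaternion [x, y, z, w].
In Python, from station import status, vision, bot gives the robot as it stands.
- The arm moves only by the tool apply_moves, never from a script. Its argument "commands" is a list of rows, each a list of 2 entries, a list of its own where there are three numbers: the shift along the world's x, y, z in mm, then the turn about the world's z in degrees. In form: [[[tx, ty, tz], spin], ...]. A call has 1 to 12 rows; each row is the pose to reach, as a shift and turn from the pose commanded when the call began; what a row does not reach only later rows make up. A row lasts 1/12 s, in which the tool goes at most 41.7 mm and 7.16 degrees, less where a joint would pass 70% of its speed; a pose out of reach is approached as far as the arm can. A call with a gripper value outside its range is refused whole. "fingers" is the opening, from 0 (shut) to 1 (fully open), set as the call begins (left out, the last holds). The fingers move at their own pace and stop on an object; "newtons" is the grip in N (left out, the last holds). Time passes only in rows, so rows that repeat a pose let the fingers close. It gives the time, the measured TCP pose, the force, the opening and the grip force at its end, in the units of the state.
- status.observe(): the state, without advancing time (a new reading comes with each control period).
- vision.read_camera(name): name is "scene" or "top"; returns (picture, depth): 420x560x3 uint8, blue, green, red; 420x560 float32, m along the optical axis (not along the pixel's ray), 0 where there is no reading.
- vision.get_calibration(name): a dict with "vertical_fov" (degrees; the focal length in pixels is half the picture's height over the tangent of half this angle, whatever the lens; pixels are square), "cx", "cy" (the principal point, pixels), "T" (4x4, takes a point from camera to world coordinates). Camera axes: x right, y down, z forward; pixel columns grow to the right and rows downward; lengths in m; the calibration is good to about 2 mm. A picture is of the moment at which its call begins. get_calibration takes no time and is no camera call.
- bot.finish_job(): hands the job in; it is judged then, once.
The state is a dict: "time_s": time; "qpos": joint angles; "joint_vel": joint speeds; "joint_efforts": joint torques, N m; "eef_pos": TCP position; "tcp_rot": TCP orientation; "contact_force": force on the tool from outside, world axes, zero at the start; "ft_torque": the same for the moment, N m; "gripper_width": finger opening in m; "gripper_force": force on a finger pad.
Only numpy, scipy, OpenCV 4.12 (cv2) and the standard library are available. Lean on these libraries where they do the work, as an engineer would, in place of code of your own. Each camera call takes 0.05 s, during which the arm holds its last target. There are 200 camera calls.

## Working session

There is one attempt and no reset: what is moved stays moved. The work goes in short steps, Python scripts to look and compute and a tool call to move; the robot and the scene stay as the last step left them, time stands still between calls to the robot, and variables do not carry over. Pictures are saved under pics/ and viewed, at most 10 in all, crops included, and the job is handed in when it is done.

Besides the shell and the picture viewer there is one more tool, called by a JSON object that holds its "op" and its "data", one argument or row to a line. apply_moves: Moves the arm, as the interface text tells. Its arguments: {"type":"object","properties":{"commands":{"type":"array","items":{"type":"array"}},"fingers":{"type":"number"},"newtons":{"type":"number"}},"required":["commands"]}

```bash
mkdir -p pics
cat > h.py <<'E'
import numpy as np,cv2
from station import status,vision,bot
def ray(n,T=None):
    c=vision.get_calibration(n);return c,210/np.tan(np.radians(c["vertical_fov"]/2))
def px2w(n,u,v,z):
    c,f=ray(n);T=np.array(c["T"]);d=T[:3,:3]@np.array([(u-c["cx"])/f,(v-c["cy"])/f,1]);o=T[:3,3]
    return o+d*(z-o[2])/d[2]
def w2px(n,p):
    c,f=ray(n);T=np.array(c["T"]);q=T[:3,:3].T@(np.array(p)-T[:3,3]);return c["cx"]+f*q[0]/q[2],c["cy"]+f*q[1]/q[2]
E
python3 - <<'E'
from h import *
for n in("top","scene"):
    p,d=vision.read_camera(n);cv2.imwrite(f"pics/{n}0.png",cv2.resize(p,(784,588)));np.save(f"{n}0.npy",d);cv2.imwrite(f"raw_{n}.png",p)
    print(n,vision.get_calibration(n))
print(bot.tcp_to_grasp,status.observe())
E
```

```text
top {'vertical_fov': 43.178911323714864, 'cx': 280.0833845866659, 'cy': 215.21173661532438, 'T': array([[-0.01065156, -0.98206605,  0.18823607,  0.33070186],
       [-0.99954385,  0.01577715,  0.02575224,  0.05658195],
       [-0.02826023, -0.1878759 , -0.98178613,  1.37505086],
       [ 0.        ,  0.        ,  0.        ,  1.        ]])}
scene {'vertical_fov': 43.52369802790538, 'cx': 277.1788122578666, 'cy': 209.0972297088805, 'T': array([[-0.62905586,  0.61629809, -0.47377778,  1.15880133],
       [ 0.77733307,  0.49362156, -0.38998853,  0.5486842 ],
       [-0.00648225, -0.61360771, -0.78958442,  1.04080573],
       [ 0.        ,  0.        ,  0.        ,  1.        ]])}
0.0187 {'time_s': 0.1, 'qpos': array([ 1.20868189e+00,  3.78001874e-01,  7.97514382e-02,  1.27438335e+00,
       -1.01535903e-07,  1.46050877e+00]), 'joint_vel': array([ 0.00023911, -0.00059021,  0.00311029,  0.00136621, -0.00015162,
       -0.00048526]), 'joint_efforts': array([ 1.77758862e-03, -4.64692855e+01,  2.70583069e+01,  1.19306491e-02,
       -4.04182049e-05,  5.71056759e-06]), 'eef_pos': array([0.14305319, 0.5563157 , 0.2304444 ]), 'tcp_rot': array([ 1.25580942e-01,  9.92082952e-01, -8.93233864e-04, -2.14943733e-04]), 'contact_force': array([-0.45403262, -0.48964786, -0.07097831]), 'ft_torque': array([-0.02794741,  0.04908303, -0.0189606 ]), 'gripper_force': 0.0, 'gripper_width': 0.0857036164004509}
```

View pics/top0.png

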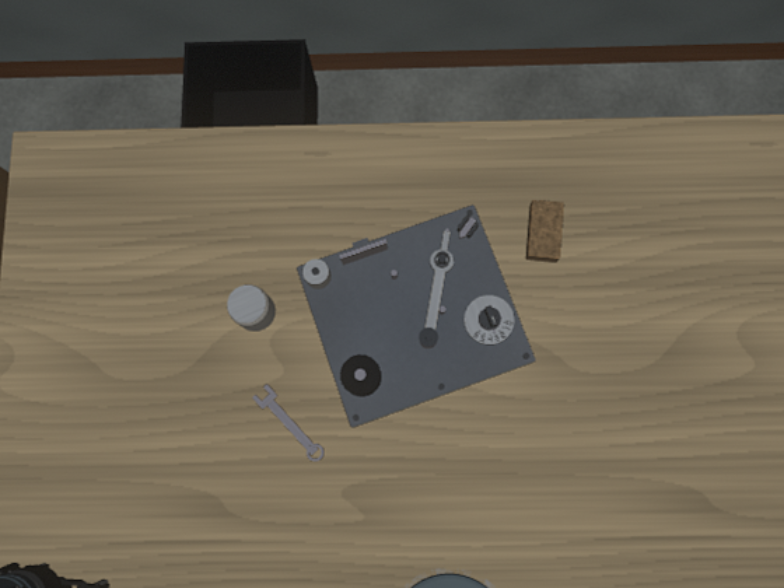

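View pics/scene0.png

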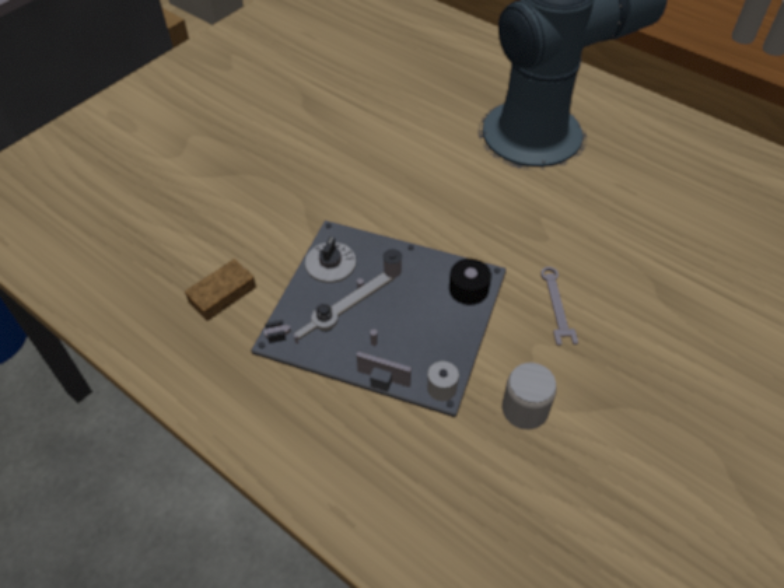

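The top view shows the plate's corners at (297,267), (473,206), (535,359) and (352,427) in the 1.4x picture. The collar is at (489,319), the idler at (428,337) and the pivot at (441,260). The tin, spanner and block all lie off the plate.

```bash
cat >> h.py <<'E'
def fit(P,W):
    P=np.array(P);W=np.array(W);a=P-P.mean(0);b=W-W.mean(0)
    th=np.arctan2((a[:,0]*b[:,1]-a[:,1]*b[:,0]).sum(),(a*b).sum());R=np.array([[np.cos(th),-np.sin(th)],[np.sin(th),np.cos(th)]])
    t=W.mean(0)-R@P.mean(0);return th,R,t,(P@R.T+t-W)
E
python3 - <<'E'
from h import *
C=[(297,267),(473,206),(535,359),(352,427)]
W=[px2w("top",u/1.4,v/1.4,.015)[:2] for u,v in C]
P=[(.16,.18),(.16,-.18),(-.16,-.18),(-.16,.18)]
P+=[(.125,.145),(-.08,.130),(-.06,-.125)];W+=[px2w("top",316/1.4,271/1.4,.064)[:2],px2w("top",360/1.4,375/1.4,.068)[:2],px2w("top",489.5/1.4,320/1.4,.023)[:2]]
th,R,t,r=fit(P,W);print(np.degrees(th),t,"\n",r*1000)
np.savez("m.npz",th=th,t=t)
a=np.radians(150);pv=np.array([.07,-.08]);idl=pv+.15*np.array([np.cos(a),np.sin(a)])
for n,p in dict(col=(-.06,-.125),piv=pv,idl=idl,stop=(.077,.011),rest=(-.016,-.049)).items(): print(n,R@p+t,np.linalg.norm(R@p+t))
u,v=w2px("top",[*(R@(-.06,-.125)+t),.05]);p=cv2.imread("raw_top.png");u,v=int(u),int(v)
cv2.imwrite("pics/c.png",cv2.resize(p[v-45:v+45,u-60:u+60],None,fx=6.6,fy=6.6,interpolation=cv2.INTER_CUBIC));print(u,v)
for n,p in dict(col=(-.06,-.125,.069),idl=(*idl,.086)).items(): print(n,w2px("top",[*(R@p[:2]+t),p[2]]))
E
```

```text
19.110155018339373 [0.56870663 0.0515716 ] 
 [[ 0.68243625  2.83083273]
 [ 4.9764861  -2.25886011]
 [-3.46545391 -3.12900248]
 [-2.54866766  1.96374118]
 [-0.98400611  0.79379722]
 [ 0.45993113 -0.61979763]
 [ 0.8792742   0.41928909]]
col [ 0.55293635 -0.08618288] 0.559612453792365
piv [ 0.66103983 -0.00110269] 0.6610407467166044
idl [0.513741   0.02723552] 0.5144624217721366
stop [0.63786199 0.08717408] 0.6437913039314485
rest [5.69630263e-01 3.37813111e-05] 0.5696302638282384
350 226
col (np.float64(351.3180368178898), np.float64(225.20880268801267))
idl (np.float64(306.1473868594064), np.float64(240.52002477992824))
```

View pics/c.png

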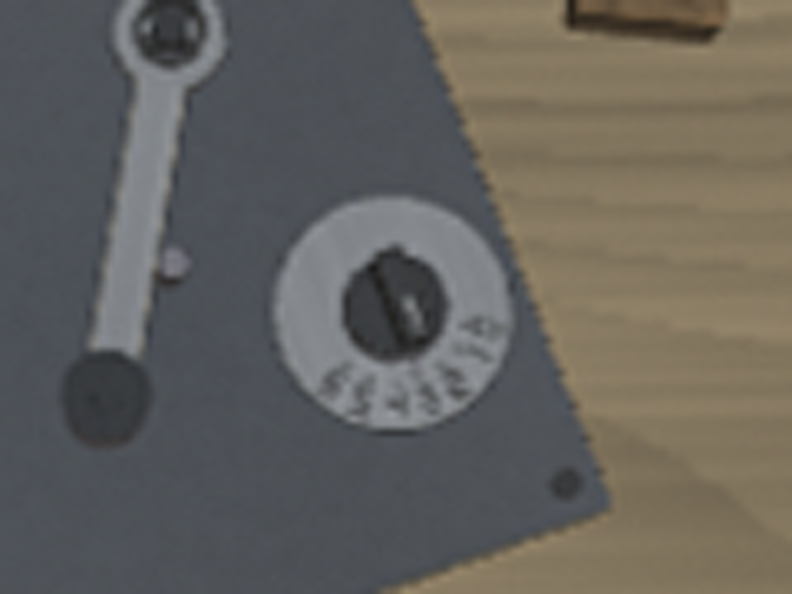

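The top crop shows the dial centred at about (395,313) and the grip bar running from about (375,265) to (415,345), so the pointer is near 2 or 3. I'll check it in the scene view.

Run:
```python
from h import *
m=np.load("m.npz");th=float(m["th"]);t=m["t"];R=np.array([[np.cos(th),-np.sin(th)],[np.sin(th),np.cos(th)]])
c=R@(-.06,-.125)+t
u,v=map(int,w2px("scene",[*c,.05]));p=cv2.imread("raw_scene.png");s=14
im=cv2.resize(p[v-21:v+21,u-28:u+28],None,fx=s,fy=s,interpolation=cv2.INTER_CUBIC)
def pt(q):
    a,b=w2px("scene",q);return int((a-u+28.5)*s),int((b-v+21.5)*s)
for n in range(7):
    a=th+np.pi-np.radians(20*(n-3));d=np.array([np.cos(a),np.sin(a)])
    cv2.circle(im,pt([*(c+.046*d),.023]),3,(0,0,255),-1)
    if n in(2,3): cv2.line(im,pt([*(c+.018*d),.069]),pt([*(c-.018*d),.069]),(0,255-200*(n-2),200*(n-2)),1)
cv2.imwrite("pics/s.png",im)
```

```text
(no output)
```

View pics/s.png

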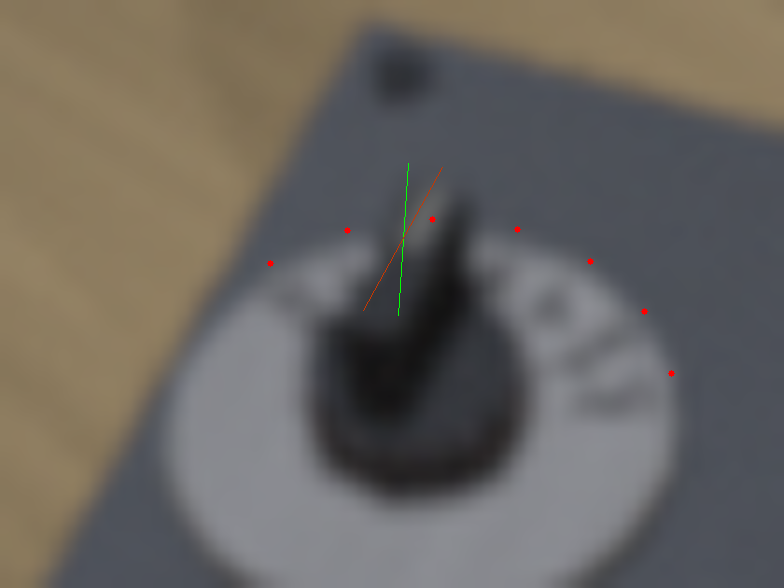

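The scene crop shows the bar running from about (455,200) to (385,350), closest to number 3. A firm pinch makes the bar's direction equal the gripper's yaw, so I turn to an absolute yaw. The bar at 5 is at world 159°, so the closing axis goes to 69°.

{"op": "apply_moves", "data": {
  "commands": [
    [[410,-643,-80],32],
    [[410,-643,-80],32],
    [[410,-643,-80],32],
    [[410,-643,-80],32],
    [[410,-643,-80],32],
    [[410,-643,-80],32],
    [[410,-643,-80],32],
    [[410,-643,-80],32],
    [[410,-643,-80],32],
    [[410,-643,-80],32],
    [[410,-643,-80],32],
    [[410,-643,-80],32]
  ],
  "fingers": 0.6
}}

```text
time_s: 1.1
eef_pos: [0.4061, 0.1436, 0.1798]
tcp_rot: [-0.153, 0.988, 0.0, -0.0]
contact_force: [0.2, 0.5, 0.1]
gripper_width: 0.0514
gripper_force: 0.0
```

{"op": "apply_moves", "data": {
  "commands": [
    [[146,-229,-60],0],
    [[146,-229,-60],0],
    [[146,-229,-60],0],
    [[146,-229,-60],0],
    [[146,-229,-60],0],
    [[146,-229,-60],0],
    [[146,-229,-60],0],
    [[146,-229,-60],0],
    [[146,-229,-60],0],
    [[146,-229,-60],0],
    [[146,-229,-60],0]
  ]
}}

```text
time_s: 2.02
eef_pos: [0.551, -0.0823, 0.1202]
tcp_rot: [-0.153, 0.988, 0.0, -0.0]
contact_force: [-0.2, 0.4, 0.7]
gripper_width: 0.0512
gripper_force: 0.0
```

Run:
```python
from h import *
s=status.observe();print(s["time_s"],s["eef_pos"],s["tcp_rot"],s["joint_vel"].round(3))
p,d=vision.read_camera("scene")
c=(330,225)
p2,d2=vision.read_camera("top")
u,v=map(int,w2px("top",[.553,-.086,.05]))
a=cv2.resize(p2[v-30:v+30,u-40:u+40],(400,300),interpolation=cv2.INTER_CUBIC)
u,v=map(int,w2px("scene",[.553,-.086,.05]))
b=cv2.resize(p[v-30:v+30,u-40:u+40],(400,300),interpolation=cv2.INTER_CUBIC)
cv2.imwrite("pics/ab.png",np.hstack([a,b]))
```

```text
2.0167 [ 0.55097583 -0.08231356  0.1202363 ] [-1.53381529e-01  9.88166905e-01  3.60117588e-04 -3.79722621e-04] [ 0.01  -0.01  -0.002 -0.003 -0.001  0.001]
```

View pics/ab.png

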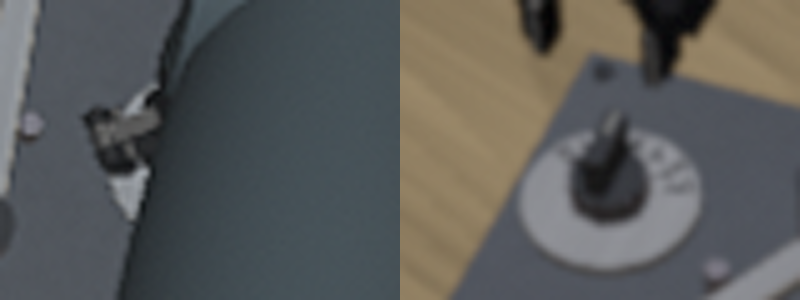

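The fingers stand just above the bar and are lined up with it, so I go down and pinch.

{"op": "apply_moves", "data": {
  "commands": [
    [[1.5,-4,0],3],
    [[1.5,-4,-30],3],
    [[1.5,-4,-60],3],
    [[1.5,-4,-74],3],
    [[1.5,-4,-74],3],
    [[1.5,-4,-74],3]
  ]
}}

```text
time_s: 2.62
eef_pos: [0.5523, -0.0865, 0.046]
tcp_rot: [-0.179, 0.984, 0.0, -0.001]
contact_force: [0.1, 0.1, 0.8]
gripper_width: 0.0511
gripper_force: 0.0
```

{"op": "apply_moves", "data": {
  "commands": [
    [[0,0,0],0],
    [[0,0,0],0],
    [[0,0,0],0],
    [[0,0,0],0],
    [[0,0,0],0],
    [[0,0,0],0],
    [[0,0,0],0],
    [[0,0,0],0]
  ],
  "fingers": 0,
  "newtons": 40
}}

```text
time_s: 3.28
eef_pos: [0.5538, -0.0854, 0.0479]
tcp_rot: [-0.179, 0.984, 0.002, 0.001]
contact_force: [-2.6, 6.0, 7.7]
gripper_width: 0.0112
gripper_force: 41.1
```

Run:
```python
from h import *
s=status.observe()
for k in("time_s","eef_pos","tcp_rot","contact_force","ft_torque","gripper_width","gripper_force"):print(k,s[k])
q=s["tcp_rot"];print("bar deg",np.degrees(2*np.arctan2(q[1],q[0]))-180)
```

```text
time_s 3.2833
eef_pos [ 0.55377685 -0.08536641  0.04788868]
tcp_rot [-0.17910735  0.98382666  0.00197109  0.0013313 ]
contact_force [-2.64730089  6.00091257  7.74414334]
ft_torque [ 1.27651818  0.41041509 -0.04167117]
gripper_width 0.011160551589580552
gripper_force 41.068925857543945
bar deg 20.63559897358283
```

{"op": "apply_moves", "data": {
  "commands": [
    [[-1,2,3],0],
    [[-1,2,3],-5],
    [[-1,2,3],-10],
    [[-1,2,3],-15],
    [[-1,2,3],-20],
    [[-1,2,3],-25],
    [[-1,2,3],-30],
    [[-1,2,3],-35],
    [[-1,2,3],-40],
    [[-1,2,3],-42],
    [[-1,2,3],-42],
    [[-1,2,3],-42]
  ]
}}

```text
time_s: 4.28
eef_pos: [0.5535, -0.0852, 0.0482]
tcp_rot: [0.186, 0.983, 0.001, 0.001]
contact_force: [6.4, 0.4, -14.0]
gripper_width: 0.0112
gripper_force: 42.4
```

Run:
```python
from h import *
s=status.observe()
for k in("time_s","eef_pos","tcp_rot","contact_force","ft_torque","gripper_width","gripper_force"):print(k,s[k])
q=s["tcp_rot"];print("bar deg",np.degrees(2*np.arctan2(q[1],q[0]))-180)
```

```text
time_s 4.2833
eef_pos [ 0.55350479 -0.08515393  0.04822471]
tcp_rot [1.85779190e-01 9.82590925e-01 7.42780116e-04 7.84152490e-04]
contact_force [  6.35142979   0.43319804 -13.99509528]
ft_torque [ 0.14252298 -1.30341028 -0.00868162]
gripper_width 0.011218969616436779
gripper_force 42.404263615608215
bar deg -21.413141171216722
```

The bar reads -21.4° against a target of -20.9°. Next I release, lift and check.

{"op": "apply_moves", "data": {
  "commands": [
    [[1,0,-1],0],
    [[1,0,-1],0],
    [[1,0,-1],0],
    [[1,0,-1],0],
    [[1,0,-1],0],
    [[1,0,30],0],
    [[1,0,70],0],
    [[1,0,110],0],
    [[-30,-40,130],0],
    [[-60,-70,130],0],
    [[-90,-100,130],0],
    [[-90,-100,130],0]
  ],
  "fingers": 0.6
}}

```text
time_s: 5.28
eef_pos: [0.4595, -0.1884, 0.1804]
tcp_rot: [0.188, 0.982, -0.001, 0.0]
contact_force: [0.4, 0.3, -0.1]
gripper_width: 0.0514
gripper_force: 0.0
```

Run:
```python
from h import *
s=status.observe();print(s["time_s"],s["eef_pos"],s["contact_force"])
o=[]
for n in("top","scene"):
    p,d=vision.read_camera(n)
    u,v=map(int,w2px(n,[.54,-.04,.05]))
    o.append(cv2.resize(p[v-40:v+40,u-40:u+40],(400,400),interpolation=cv2.INTER_CUBIC))
cv2.imwrite("pics/d.png",np.hstack(o))
```

```text
5.2833 [ 0.4595413  -0.18835261  0.18044909] [ 0.35988691  0.29832349 -0.07226322]
```

View pics/d.png

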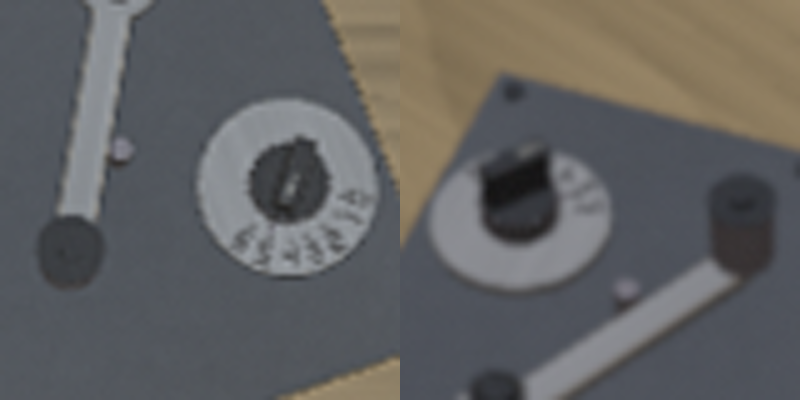

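The pointer line runs from the collar centre at (290,185) toward the 5 at (262,255) in the left half. Together with the gripper's reading, that puts the collar at 5. Next I take the idler between the fingers, closing along the tangent.

{"op": "apply_moves", "data": {
  "commands": [
    [[54,216,-30],11],
    [[54,216,-30],11],
    [[54,216,-30],11],
    [[54,216,-30],11],
    [[54,216,-30],11],
    [[54,216,-30],11],
    [[54,216,-30],11],
    [[54,216,-30],11],
    [[54,216,-30],11],
    [[54,216,-30],11]
  ],
  "fingers": 0.8
}}

```text
time_s: 6.22
eef_pos: [0.5164, 0.0297, 0.1494]
tcp_rot: [0.091, 0.996, -0.0, 0.0]
contact_force: [0.8, -0.2, 0.8]
gripper_width: 0.068
gripper_force: 0.0
```

{"op": "apply_moves", "data": {
  "commands": [
    [[-2.5,-2.5,0],0],
    [[-2.5,-2.5,-30],0],
    [[-2.5,-2.5,-60],0],
    [[-2.5,-2.5,-85],0],
    [[-2.5,-2.5,-95],0],
    [[-2.5,-2.5,-95],0],
    [[-2.5,-2.5,-95],0]
  ]
}}

```text
time_s: 6.8
eef_pos: [0.5137, 0.0274, 0.0546]
tcp_rot: [0.091, 0.996, 0.0, -0.0]
contact_force: [0.3, -0.3, 0.3]
gripper_width: 0.0683
gripper_force: 0.0
```

{"op": "apply_moves", "data": {
  "commands": [
    [[0,0,0],0],
    [[0,0,0],0],
    [[0,0,0],0],
    [[0,0,0],0],
    [[0,0,0],0],
    [[0,0,0],0],
    [[0,0,0],0]
  ],
  "fingers": 0,
  "newtons": 50
}}

```text
time_s: 7.38
eef_pos: [0.5153, 0.0282, 0.0559]
tcp_rot: [0.091, 0.996, 0.0, 0.002]
contact_force: [-0.5, -0.2, 5.4]
gripper_width: 0.0303
gripper_force: 48.9
```

The grip is firm at 30 mm. I follow the arc about the pivot to 0.77 rad.

{"op": "apply_moves", "data": {
  "commands": [
    [[3,12.7,0],-5],
    [[7.2,25.1,0],-10],
    [[12.4,37.2,0],-15],
    [[18.6,48.7,0],-20],
    [[25.8,59.6,0],-25],
    [[33.9,69.8,0],-30],
    [[42.9,79.4,0],-35],
    [[52.7,88,0],-40],
    [[61,94.4,0],-44],
    [[61,94.4,0],-44],
    [[61,94.4,0],-44],
    [[61,94.4,0],-44]
  ]
}}

```text
time_s: 8.38
eef_pos: [0.5742, 0.1203, 0.0558]
tcp_rot: [0.458, 0.889, -0.002, 0.001]
contact_force: [-6.0, -6.5, 9.9]
gripper_width: 0.0306
gripper_force: 50.2
```

Run:
```python
from h import *
o=[]
for n in("top","scene"):
    p,d=vision.read_camera(n)
    u,v=map(int,w2px(n,[.58,.03,.05]))
    o.append(cv2.resize(p[v-60:v+60,u-60:u+60],(400,400),interpolation=cv2.INTER_CUBIC))
cv2.imwrite("pics/e.png",np.hstack(o))
s=status.observe()
for k in("time_s","eef_pos","joint_vel","contact_force","gripper_width","gripper_force"):print(k,s[k])
d=s["eef_pos"][:2]-[.661,-.0011];print(np.hypot(*d),"theta",np.radians(169.1)-np.arctan2(d[1],d[0]))
```

```text
time_s 8.4833
eef_pos [0.57415002 0.12028488 0.05577997]
joint_vel [-0.00024468 -0.00035613  0.00041443 -0.00114284 -0.00100435 -0.00049062]
contact_force [-4.86124272 -6.27155874  8.67248832]
gripper_width 0.030218214904538392
gripper_force 50.207889676094055
0.1492555120762882 theta 0.7595072591063765
```

View pics/e.png

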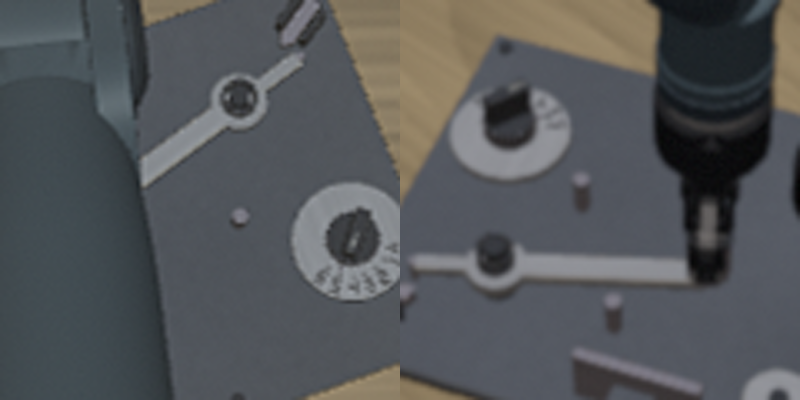

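The arm is at about 0.76 rad and clear of the end stop post, which shows at (612,310). It is held still with about 8 N of spring force, and the collar is still at 5. I'm handing in now.

```bash
python3 -c "
from station import bot
print(bot.finish_job())"
```

```text
the job is handed in; nothing more can be done
None
```

I turned the collar to 5, then pushed the tensioner past its click; the gripper is holding it still at about 0.76 rad, off its end stop, and I steered clear of the spanner, tin and sanding block; the job is handed in, but no verdict came back.

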